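Put the forming block away in the roll-top store

TASK

Roll the slatted door of the bench store fully open, put the cream forming block from its cradle flat between the two upright plates of the empty rest inside the store, setting it down rather than dropping it, then gently roll the door fully shut. The cradle leaves only the ends of the block free and the rest leaves only its long sides free, so put the block down on the bench on the way and take it again by its sides. Leave the roller and the brush where they are.

Things in the scene. Friction and masses are not known exactly. Their poses are not given: they have to be found in the camera images.
- store: fixed half-round grey roll-top store, 330 (x) x 324 (y) x 200 mm high; origin: centre of its underside, on the side bench, 5 mm higher than the main bench (z = 0); front to its own -x. Side cheeks at y = +-150 to +-162 mm. Curved front up to a lip 144 mm high at x = -107; fixed cowl behind x = +77. Door open: free opening above x = -105 to +60, 300 wide. Inner floor 8 mm above the underside
- door (a joint): turn of the slatted aluminium tambour door in its circular track about the y axis of store_axis, rad: 0 = fully shut (lead slat on the front lip), 1.187 = fully open (stop; rolled back under the cowl). It stays where it is left; 2 to 4 N at the pull bar move it. It starts shut or up to 0.2 open
- store_axis (a point): point on the axis of the door's circular track, mid-width: 35 mm above the store's origin; axes as the store's
- pull_bar (a point): centre of the dark round pull bar on the lead slat: 12 mm thick, along the store's y, 98 mm clear between its posts, 30 mm clear of the slats, 190 mm from the track axis. Shut: 123 mm in front (-x) of and 145 above the axis; it opens over the top to 88 behind and 168 above. It can be pinched or caged from above by an upright gripper closing along the store's x all the way
- block_center (a point): centre of the cream two-bore forming block, a plain box 40 (x) x 66 (y) x 28 mm (z), about 0.11 kg, loose; axes along its sides. At the start it lies flat in the cradle, its underside 8 mm above the main bench. The bench between cradle, roller and brush is free to put it down
- cradle: fixed aluminium channel on the main bench (z = 0), holding the block; origin: centre of its underside, y along the channel. Floor 8 mm thick; side walls beside the block's long sides 54 mm long, 40 high, 46 apart inside; foot flanges 88 mm over all (x). The block's ends stand 6 mm out at either end, free down to the bench
- nest_center (a point): place for the block's centre in the empty rest (left or right of two) in the store, 26 mm above the store's underside. The rest: a black pad 88 (x) x 64 (y) x 4 mm, its top 14 mm below this point, and two upright steel plates 74 mm apart (x = +-37), 50 wide (y), rising 31 mm above this point. The block lies flat, its 66 mm length along this x (4 mm free at each end), 40 mm along y
- former_rest: the other pad in the store, 88 x 64 x 4 mm, holding a fixed cream half-round former 60 (x) x 30 (y) x 32 mm high; origin: centre of the pad's underside, 8 mm above the store's underside
- roller: loose laminating roller with a wooden handle, 61 x 180 x 21 mm, lying along its y; origin at the centre of its underside. Bystander
- brush: loose flat resin brush with a wooden handle, 34 x 184 x 10 mm, lying along its y; origin at the centre of its underside. Bystander
Not all that is in view belongs to the job. What is shaped like the part that bears block_center but blue is not meant.

How it is judged:
By the outcome, as a careful person would: the job done as asked, in the order asked, and still so for the second after the job is handed in, with the robot touching nothing.
It also fails if it takes over 72 s, if anything falls off the work surface, if the arm or the gripper's body presses on something with over 40 N, if the wrist force passes 120 N, or if a joint passes its speed limit or range.

ROBOT

A 6-joint arm with a two-finger parallel gripper is mounted at the origin on a cart in front of the work surface, level with it; the furniture and walls round the work are solid. World frame = base frame: x ahead of the robot, y to its left, z up, the work surface at z = 0. Lengths are in m, angles in rad, forces in N, time in s.
With the tool pointing down it reaches from about 0.275 to 0.85 m from the base axis. Payload 5.2 kg.
Tool frame: the origin (TCP) lies midway between the tips of the shut fingers; the grasp point (between the pads) lies 19 mm behind it; y points along the fingers, z is the direction in which the jaws open and shut, and the axes are right-handed (so a half turn about y gives the same grasp; the last joint's range is limited). The gripper opens to 85 mm and grips with 20 to 120 N. Pads are 22 mm wide; open, the fingers measure 114 mm over their backs; the gripper's body (76 mm by 85 mm) begins 54 mm behind the grasp point. The pads swing forward as they close: fully open they stand 13 mm farther back than shut.
Start: joints at [-1.543, 0.259, 1.535, -0, 1.348, -0.203], TCP at [0.126, -0.535, 0.231] pointing down, gripper open.
Joint ranges: [-3.14, 3.14], [-0.91, 2.08], [0.19, 2.58], [-1.22, 4.36], [0.22, 2.71], [-3.12, 3.12]. Speed limits (rad/s): [2.57, 2.57, 3.14, 3.14, 3.14, 3.14].

INTERFACE

Orientations are given as a unit quaternion [x, y, z, w].
In Python, from bench import telemetry, viewer, order, models gives the robot as it stands.
- The arm moves only by the tool send_rows, never from a script. Its argument "commands" is one flat list of numbers, 6 for each row, row after row: the shift along the world's x, y, z in mm, then the turn, a rotation vector about the world's x, y, z in degrees. A call has 1 to 12 rows; each row shifts and turns the commanded pose from where the row before left it; what a row does not reach is not made up. A row lasts 1/8 s, in which the tool goes at most 62.5 mm and 10.7 degrees, less where a joint would pass 70% of its speed; a pose out of reach is approached as far as the arm can. A call is refused whole if a number of a shift passes 62.5 or a number of a turn 10.7, either way. A call with a gripper value outside its range is refused whole. "claw" is the opening, from 0 (shut) to 1 (fully open), set as the call begins (left out, the last holds). The fingers move at their own pace and stop on an object; "force" is the grip in N (left out, the last holds). Time passes only in rows, so rows that do not move let the fingers close. It gives the time, the measured TCP pose, the force and the opening at its end, in the units of the state.
- telemetry.sense(): the state, without advancing time (a new reading comes with each control period).
- viewer.snapshot(name): name is "scene" or "top" or "wrist"; returns a dict with "pixels" (480x640x3 uint8, blue, green, red), "range_z" (480x640 float32, m along the optical axis (not along the pixel's ray), 0 where there is no reading), "intrinsics" (3x3 intrinsics, pixels), "k1" (the pictures are not rectified: a ray, as slopes to the right and down, at radius r is drawn at 1 + k1 r^2 times it, then the intrinsics apply), "world_from_camera" (4x4, takes a point from camera to world coordinates); the wrist camera has in their place "tool_from_camera" (4x4, takes a point from camera to tool coordinates, whose origin is the TCP and whose axes are the tool frame's). Camera axes: x right, y down, z forward; pixel columns grow to the right and rows downward; lengths in m; the calibration is good to about 2 mm. A picture is of the moment at which its call begins: read the wrist's pose just before it.
- order.finish_job(): hands the job in, once; it reports no verdict.
Trained networks look in a picture, given as the dict that the camera call returned (one of the last four; its "shot" number tells which), for a name from the list of things; names that differ only in an ending like _2 or _b are one class to them, and where a whole thing is asked for, a point or a joint stands for the part that bears it (a point fixed in the world has none). Each returns a list of dicts, best first, with "p" (0 to 1); they miss things now and then, are a little off and sometimes report something else, mostly with a low value. They report only what shows in the picture. A call takes as long as a camera call. They do not tell look-alikes from the thing itself.
- models.masks_of(label, picture): "pixels" (480x640 bool, what is visible of it) and "bbox" ([left, top, right, bottom] in pixels, round what is visible of it).
The state is a dict: "time": time; "qpos": joint angles; "qvel": joint speeds; "tau": joint torques, N m; "eef_pos": TCP position; "orientation": TCP orientation; "force": force on the tool from outside, world axes, zero at the start; "torque": the same for the moment, N m; "opening": opening from 0.0 (shut) to 1.0 (fully open).
Only numpy, scipy, OpenCV 4.12 (cv2) and the standard library are available. Lean on these libraries where they do the work, as an engineer would, in place of code of your own. Each camera call takes 0.05 s, during which the arm holds its last target. There are 200 camera calls.

## Working session

There is one attempt and no reset: what is moved stays moved. The work goes in short steps, Python scripts to look and compute and a tool call to move; the robot and the scene stay as the last step left them, time stands still between calls to the robot, and variables do not carry over. Pictures are saved under pics/ and viewed, about 8 in all and at most 12, crops included, and the job is handed in when it is done.

Besides the shell and the picture viewer there is one more tool, called after "Emit:" by a JSON object that holds its "op" and its "data". send_rows: Moves the arm, as the interface text tells. Its arguments: {"type":"object","properties":{"commands":{"type":"array"},"claw":{"type":"number"},"force":{"type":"number"}},"required":["commands"]}

```bash
mkdir -p pics; ls; cat > h.py <<'E'
import numpy as np,cv2
from bench import telemetry,viewer,order,models
from scipy.spatial.transform import Rotation as R
def cloud(s,T=None):
    K=s["intrinsics"];k1=s["k1"];z=s["range_z"]
    v,u=np.mgrid[0:480,0:640]
    xd=(u-K[0][2])/K[0][0];yd=(v-K[1][2])/K[1][1]
    x,y=xd.copy(),yd.copy()
    for _ in range(8):
        f=1+k1*(x*x+y*y);x=xd/f;y=yd/f
    P=np.stack([x*z,y*z,z],-1)
    if T is None:T=np.array(s["world_from_camera"])
    P=P@T[:3,:3].T+T[:3,3]
    P[z<=0]=np.nan
    return P
def wristT(st,s):
    T=np.eye(4);T[:3,:3]=R.from_quat(st["orientation"]).as_matrix();T[:3,3]=st["eef_pos"]
    return T@np.array(s["tool_from_camera"])
E
python3 - <<'E'
from h import *
st=telemetry.sense();print({k:np.round(v,3) for k,v in st.items()})
for n in("scene","top"):
    s=viewer.snapshot(n);cv2.imwrite(f"pics/{n}.png",s["pixels"]);P=cloud(s)
    print(n,np.round(s["world_from_camera"],2).tolist())
    for l in("store","door","pull_bar","block_center","cradle","former_rest","roller","brush"):
        for d in models.masks_of(l,s)[:3]:
            m=d["pixels"];q=P[m];q=q[~np.isnan(q[:,0])]
            if len(q)==0: continue
            print(l,round(d["p"],2),d["bbox"],len(q),np.round(np.median(q,0),3),np.round(np.percentile(q,2,0),3),np.round(np.percentile(q,98,0),3))
E
```

```text
pics
{'time': np.float64(0.0), 'qpos': array([-1.543,  0.259,  1.536,  0.   ,  1.348, -0.203]), 'qvel': array([-0.   ,  0.   ,  0.001, -0.002, -0.   , -0.   ]), 'tau': array([ 1.0000e-03, -4.4603e+01, -2.9057e+01, -0.0000e+00,  1.2000e-02,
        0.0000e+00]), 'eef_pos': array([ 0.126, -0.535,  0.23 ]), 'orientation': array([-0.081,  0.703, -0.702,  0.081]), 'force': array([ 0.118, -0.13 ,  0.63 ]), 'torque': array([ 0.   ,  0.017, -0.017]), 'opening': np.float64(1.0)}
scene [[1.0, -0.08, 0.05, 0.47], [-0.09, -0.79, 0.61, -0.89], [-0.01, -0.61, -0.79, 1.33], [0.0, 0.0, 0.0, 1.0]]
store 0.58 [265.3, 249.7, 410.3, 415.7] 21779 [ 0.552 -0.256  0.174] [ 0.407 -0.373  0.023] [ 0.7   -0.045  0.2  ]
door 0.89 [278.2, 251.2, 378.4, 378.8] 10046 [ 0.541 -0.212  0.188] [ 0.442 -0.341  0.161] [ 0.632 -0.06   0.199]
pull_bar 0.63 [279.1, 251.4, 377.1, 376.9] 10027 [ 0.541 -0.212  0.188] [ 0.442 -0.34   0.161] [ 0.632 -0.061  0.199]
pull_bar 0.55 [272.2, 235.9, 306.3, 261.9] 267 [0.436 0.106 0.009] [ 0.416  0.081 -0.   ] [0.502 0.141 0.044]
block_center 0.96 [250.9, 206.2, 275.6, 228.3] 399 [0.3
[... 1458 characters left out ...]
[0.434 0.084 0.011] [0.481 0.15  0.039]
cradle 0.71 [283.3, 307.9, 333.2, 359.3] 704 [0.431 0.113 0.02 ] [0.414 0.084 0.001] [0.488 0.145 0.042]
former_rest 0.36 [355.2, 154.2, 498.3, 254.3] 8534 [ 0.538 -0.147  0.187] [ 0.457 -0.316  0.155] [ 0.632 -0.051  0.195]
roller 0.67 [334.8, 145.3, 500.8, 328.3] 15978 [ 0.528 -0.099  0.175] [ 0.415 -0.326  0.013] [ 0.695 -0.027  0.196]
roller 0.58 [236.9, 223.0, 320.1, 266.7] 708 [0.685 0.092 0.016] [ 0.657  0.004 -0.001] [0.716 0.178 0.022]
roller 0.3 [282.8, 308.9, 333.6, 358.5] 741 [0.431 0.112 0.021] [ 0.414  0.082 -0.   ] [0.489 0.145 0.042]
brush 0.71 [137.5, 289.8, 234.1, 328.4] 1049 [0.608 0.342 0.008] [0.594 0.231 0.002] [0.625 0.405 0.013]
```

```bash
python3 - <<'E'
import cv2,numpy as np
a=cv2.imread("pics/scene.png");b=cv2.imread("pics/top.png")
c=cv2.resize(a[150:430,200:440],(480,560),interpolation=cv2.INTER_CUBIC)
d=cv2.resize(b[140:420,230:390],(320,560),interpolation=cv2.INTER_CUBIC)
cv2.imwrite("pics/c1.png",np.hstack([c,d]))
E
```

```text
(no output)
```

View pics/c1.png

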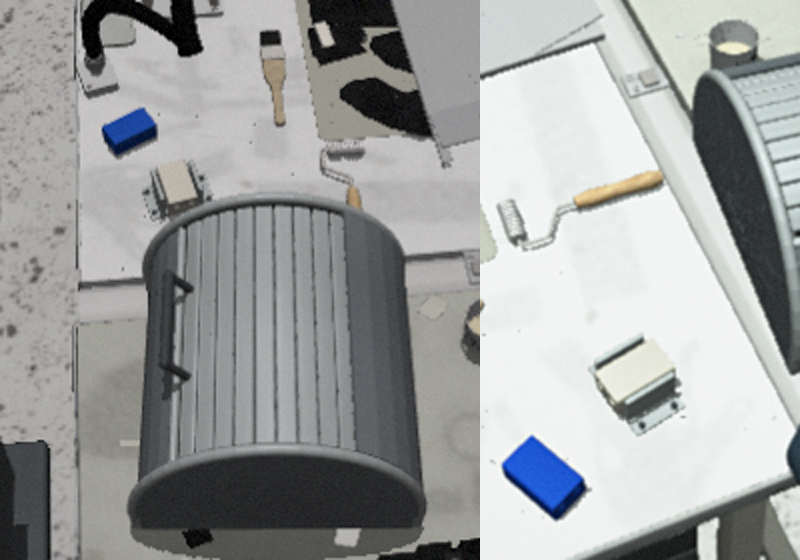

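View pics/top.png

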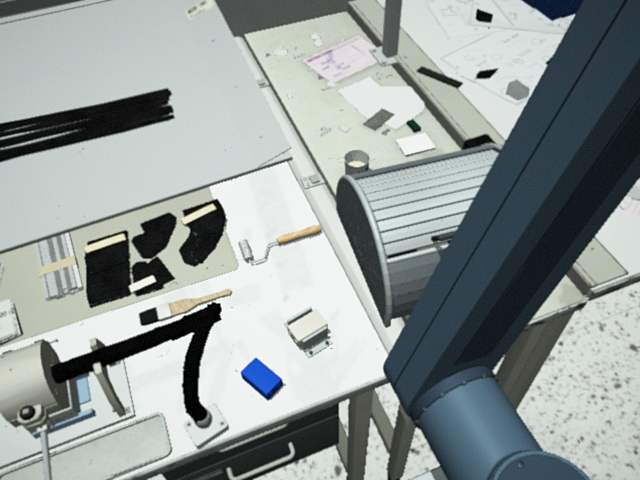

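The cream block, in the cradle at about (180,185) in the enlarged scene view and (308,325) in top, is the one meant. The blue box at (130,130) in the crop, (262,378) in top, is the look-alike. The store's pull bar is at the front (left), near shut.

```bash
python3 - <<'E'
from h import *
from scipy.optimize import least_squares
Q=[];C=[];B=[];G=[]
for n in("scene","top"):
    s=viewer.snapshot(n);P=cloud(s)
    def m(l,k=0): return models.masks_of(l,s)[k]["pixels"]
    D=P[m("door")];D=D[~np.isnan(D[:,0])];Q.append(D)
    S=P[m("store")];S=S[~np.isnan(S[:,0])];C.append(S)
    for l,A in(("block_center",B),):
        for d in models.masks_of(l,s)[:3]:
            q=P[d["pixels"]];q=q[~np.isnan(q[:,0])]
            c=s["pixels"][d["pixels"]].mean(0)
            if abs(np.median(q[:,0])-.457)<.02:
                print(n,"block",c);
                t=q[q[:,2]>.031]
                r=cv2.minAreaRect((t[:,:2]*1000).astype(np.float32));print(len(t),r,t[:,2].mean())
# cylinder fit
for D,S,n in zip(Q,C,("scene","top")):
    def f(p,X): # x0,yaw,r
        u=(X[:,0]-p[0])*np.cos(p[1])+(X[:,1]+.2)*np.sin(p[1])
        return np.hypot(u,X[:,2]-.040)-p[2]
    r=least_squares(f,[.56,0,.16],args=(D,),loss="soft_l1",f_scale=.003)
    p=r.x;print(n,"axis x at y=-.2",p,"yaw deg",np.degrees(p[1]))
    u=(S[:,0]-p[0])*np.cos(p[1])+(S[:,1]+.2)*np.sin(p[1]);v=-(S[:,0]-p[0])*np.sin(p[1])+(S[:,1]+.2)*np.cos(p[1])
    rr=np.hypot(u,S[:,2]-.04)
    k=rr<.175
    print("v ext",np.percentile(v[k],[.2,.5,1,2,98,99,99.5,99.8]).round(4),"u",np.percentile(u[k],[.5,99.5]).round(3))
    k=(rr>.18)&(rr<.2)&(S[:,2]>.1)
    print("bar",k.sum(), "u",np.percentile(u[k],[5,50,95]).round(4),"v",np.percentile(v[k],[2,50,98]).round(4),"ang",np.degrees(np.median(np.arctan2(S[k,2]-.04,u[k]))),"r",np.median(rr[k]))
E
```

```text
top block [205.43110505 217.16234652 215.74897681]
653 ((458.3759460449219, 115.2170639038086), (40.97418975830078, 67.21292877197266), 14.896370887756348) 0.035731331251851815
scene axis x at y=-.2 [ 0.55509813 -0.0987623   0.15512773] yaw deg -5.65866309064893
v ext [-0.165  -0.1646 -0.1643 -0.1638  0.1508  0.1532  0.1552  0.1574] u [-0.153  0.155]
bar 285 u [-0.1217 -0.1158 -0.1106] v [-0.0595 -0.0079  0.0544] ang 126.6668463857373 r 0.19442808629110064
top axis x at y=-.2 [ 0.60040639 -0.01746871  0.03333756] yaw deg -1.000883220369307
v ext [-0.2069 -0.1604 -0.1559 -0.1397  0.1691  0.1701  0.1707  0.1713] u [-0.164  0.115]
bar 2111 u [-0.1755 -0.1578 -0.1249] v [0.0176 0.1104 0.1702] ang 148.93938003582056 r 0.18405631010691698
```

```bash
cat >> h.py <<'E'
def yaw():
    st=telemetry.sense();z=R.from_quat(st["orientation"]).as_matrix()
    return z.round(3),np.degrees(np.arctan2(z[1,2],z[0,2]))
E
python3 -c "
from h import *
print(yaw())"
```

```text
(array([[-0.973,  0.   ,  0.229],
       [-0.229,  0.   , -0.973],
       [-0.   , -1.   , -0.   ]]), np.float64(-76.77721889714793))
```

Emit:
{"op": "send_rows", "data": {"commands": [38,40,30,0,0,8.9,38,40,30,0,0,8.9,40,43,20,0,0,8.9,40,44,0,0,0,8.9,40,44,0,0,0,8.9,40,44,0,0,0,8.9,40,44,0,0,0,8.9,40,44,0,0,0,8.8,0,0,0,0,0,0,0,0,0,0,0,0], "claw": 1}}

```text
time: 2.55
eef_pos: [0.4413, -0.1929, 0.3109]
orientation: [-0.475, 0.524, -0.524, 0.474]
force: [-0.1, 0.1, 0.4]
opening: 0.999
```

```bash
cat > bar.py <<'E'
from h import *
from scipy.optimize import least_squares
st=telemetry.sense();s=viewer.snapshot("wrist");T=wristT(st,s);P=cloud(s,T)
cv2.imwrite("pics/w1.png",s["pixels"])
print(st["eef_pos"].round(4) if hasattr(st["eef_pos"],"round") else st["eef_pos"],yaw()[1])
X=P.reshape(-1,3);X=X[~np.isnan(X[:,0])]
X=X[(X[:,2]>.1)&(X[:,2]<.23)&(X[:,0]>.36)]
def f(p,X):
    u=(X[:,0]-p[0])*np.cos(p[1])+(X[:,1]+.2)*np.sin(p[1])
    return np.hypot(u,X[:,2]-.040)-p[2]
p=np.array([.555,-.0988,.155])
D=X[abs(f(p,X))<.012]
r=least_squares(f,p,args=(D,),loss="soft_l1",f_scale=.002);print("fit",r.x,len(D))
for p in(p,r.x):
    u=(X[:,0]-p[0])*np.cos(p[1])+(X[:,1]+.2)*np.sin(p[1]);v=-(X[:,0]-p[0])*np.sin(p[1])+(X[:,1]+.2)*np.cos(p[1])
    rr=np.hypot(u,X[:,2]-.04);k=(rr>.18)&(rr<.205)
    print("bar",k.sum(),"u",np.percentile(u[k],[3,50,97]).round(4),"v",np.percentile(v[k],[1,50,99]).round(4),"z",np.percentile(X[k,2],[3,50,97]).round(4),np.median(rr[k]))
    K=X[k];k2=K[:,2]>np.percentile(K[:,2],20)
    print("bar line",np.polyfit(K[:,1],K[:,0],1),"mean",K.mean(0))
E
python3 bar.py
```

```text
[ 0.4413 -0.1929  0.3109] -5.761817723687687
fit [ 0.55548312 -0.09612969  0.15397266] 106018
bar 2605 u [-0.1238 -0.1178 -0.1111] v [-0.0577  0.0051  0.0581] z [0.1865 0.1945 0.1964] 0.1949126033890589
bar line [0.09903749 0.45646068] mean [ 0.43813464 -0.18504148  0.19380416]
bar 2609 u [-0.1242 -0.1183 -0.1114] v [-0.0576  0.0054  0.0584] z [0.1865 0.1945 0.1964] 0.19518135821602606
bar line [0.09896569 0.45646208] mean [ 0.4381484  -0.18505082  0.19378846]
```

View pics/w1.png

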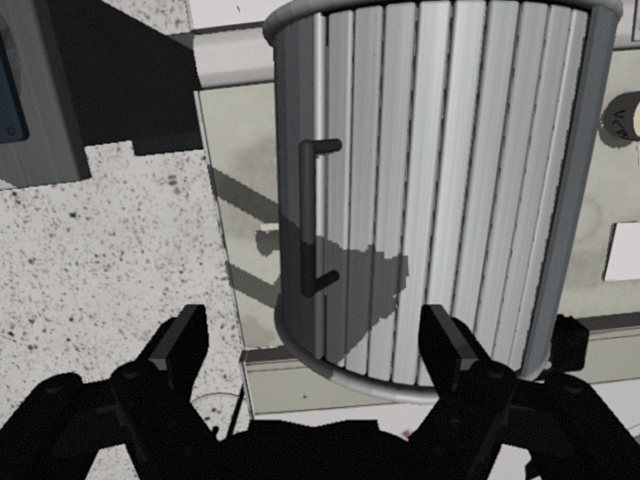

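Emit:
{"op": "send_rows", "data": {"commands": [-3,4,-20,0,0,0,0,0,-35,0,0,0,0,0,-40,0,0,0,0,0,-25,0,0,0,0,0,-14,0,0,0,0,0,0,0,0,0], "claw": 0.4}}

```text
time: 3.35
eef_pos: [0.4377, -0.1896, 0.1766]
orientation: [-0.474, 0.525, -0.524, 0.474]
force: [0.5, 0.4, 0.1]
opening: 0.402
```

Emit:
{"op": "send_rows", "data": {"commands": [0,0,0,0,0,0,0,0,0,0,0,0,0,0,0,0,0,0,0,0,0,0,0,0], "claw": 0, "force": 20}}

```text
time: 3.85
eef_pos: [0.4385, -0.1896, 0.1783]
orientation: [0.475, -0.523, 0.525, -0.474]
force: [-5.3, -2.0, 6.1]
opening: 0.128
```

```bash
python3 - <<'E'
import numpy as np
# arc of the bar from 128.1deg to 62.2 in world mm
a=np.radians(np.linspace(128.1,62.4,17));u=190*np.cos(a);z=190*np.sin(a)
p=np.stack([u*.9952,-u*.0976,z],1);print(np.diff(p,axis=0).round(1).tolist())
E
```

```text
[[11.0, -1.1, 8.0], [11.5, -1.1, 7.2], [12.0, -1.2, 6.4], [12.4, -1.2, 5.5], [12.8, -1.3, 4.6], [13.1, -1.3, 3.6], [13.3, -1.3, 2.7], [13.4, -1.3, 1.7], [13.5, -1.3, 0.8], [13.5, -1.3, -0.2], [13.5, -1.3, -1.2], [13.4, -1.3, -2.2], [13.2, -1.3, -3.1], [12.9, -1.3, -4.1], [12.6, -1.2, -5.0], [12.2, -1.2, -5.9]]
```

Emit:
{"op": "send_rows", "data": {"commands": [5,-0.5,4,0,0,0,6,-0.6,4,0,0,0,11.5,-1.1,7.2,0,0,0,12,-1.2,6.4,0,0,0,12.4,-1.2,5.5,0,0,0,12.8,-1.3,4.6,0,0,0,13.1,-1.3,3.6,0,0,0,13.3,-1.3,2.7,0,0,0,13.4,-1.3,1.7,0,0,0]}}

```text
time: 4.97
eef_pos: [0.5389, -0.1989, 0.217]
orientation: [0.475, -0.524, 0.524, -0.475]
force: [-3.7, -1.8, 0.9]
opening: 0.133
```

Emit:
{"op": "send_rows", "data": {"commands": [13.5,-1.3,0.8,0,0,0,13.5,-1.3,-0.2,0,0,0,13.5,-1.3,-1.2,0,0,0,13.4,-1.3,-2.2,0,0,0,13.2,-1.3,-3.1,0,0,0,12.9,-1.3,-4.1,0,0,0,12.6,-1.2,-5.0,0,0,0,8,-0.8,-4,0,0,0,4,-0.4,-2,0,0,0,0,0,0,0,0,0]}}

```text
time: 6.22
eef_pos: [0.6419, -0.2085, 0.1957]
orientation: [-0.475, 0.525, -0.524, 0.474]
force: [-4.7, -0.3, 1.8]
opening: 0.126
```

Emit:
{"op": "send_rows", "data": {"commands": [3,-0.3,-1.5,0,0,0,3,-0.3,-1.5,0,0,0,0,0,0,0,0,0]}}

```text
time: 6.6
eef_pos: [0.6422, -0.2085, 0.1954]
orientation: [-0.477, 0.527, -0.521, 0.472]
force: [-27.3, 3.1, 23.2]
opening: 0.127
```

Emit:
{"op": "send_rows", "data": {"commands": [-5,0.5,2.5,0,0,0,0,0,0,0,0,0], "claw": 0.4}}

```text
time: 6.85
eef_pos: [0.6441, -0.2087, 0.1955]
orientation: [0.474, -0.524, 0.525, -0.475]
force: [-0.1, -0.9, -0.7]
opening: 0.398
```

Emit:
{"op": "send_rows", "data": {"commands": [0,0,25,0,0,0,0,0,55,0,0,0,-20,-10,50,0,0,0,-40,-20,30,0,0,0,-30,-15,10,0,0,0,0,0,0,0,0,0,0,0,0,0,0,0], "claw": 1}}

```text
time: 7.72
eef_pos: [0.5542, -0.2537, 0.3645]
orientation: [-0.474, 0.524, -0.524, 0.475]
force: [0.5, 0.1, 0.2]
opening: 1.001
```

```bash
python3 - <<'E'
from h import *
st=telemetry.sense();s=viewer.snapshot("wrist");T=wristT(st,s);P=cloud(s,T)
np.save("w2.npy",P);cv2.imwrite("pics/w2.png",s["pixels"])
O=np.array([.5553,-.2]);t=-.0975;ex=np.array([np.cos(t),np.sin(t)]);ey=np.array([-ex[1],ex[0]])
U=(P[...,:2]-O)@ex;V=(P[...,:2]-O)@ey;Z=P[...,2]-.005
for l in("nest_center","former_rest","pull_bar"):
    for d in models.masks_of(l,s)[:2]:
        m=d["pixels"];print(l,round(d["p"],2),d["bbox"],np.nanmedian(U[m]),np.nanmedian(V[m]),np.nanmedian(Z[m]))
# height map in store frame 2.5mm cells of plates: z .05-.065 (plate tops), former
k=(abs(V)<.14)&(U>-.1)&(U<.06)&(Z>.03)&(Z<.07)
import collections
for lo,hi in((.052,.062),(.03,.052)):
    kk=k&(Z>lo)&(Z<hi)
    n,_,stt,cen=cv2.connectedComponentsWithStats(kk.astype(np.uint8))
    for i in range(1,n):
        if stt[i,4]>40:
            print(lo,stt[i,4],np.percentile(U[_==i],[2,50,98]).round(4),np.percentile(V[_==i],[2,50,98]).round(4),np.median(Z[_==i]).round(4),cen[i].round())
E
```

```text
nest_center 0.65 [254.8, 50.9, 332.8, 106.2] -0.018920873131014267 0.0678771832149736 0.012177596244704218
former_rest 0.8 [263.6, 167.9, 327.9, 213.8] -0.01811550287869691 -0.06366543057925689 0.012918390519157306
pull_bar 0.77 [370.3, 1.2, 432.5, 300.4] 0.07073567541204151 0.005832558517488179 0.17346267701605994
0.052 272 [0.0191 0.0217 0.025 ] [0.0436 0.0681 0.0909] 0.0566 [328.  77.]
0.052 258 [-0.0603 -0.057  -0.0544] [0.0438 0.0673 0.0895] 0.0564 [258.  78.]
0.03 116 [-0.0556 -0.0544 -0.0541] [0.0426 0.066  0.09  ] 0.0408 [262.  81.]
0.03 936 [-0.0419 -0.0171  0.0057] [-0.0825 -0.0671 -0.0534] 0.0407 [296. 193.]
```

View pics/w2.png

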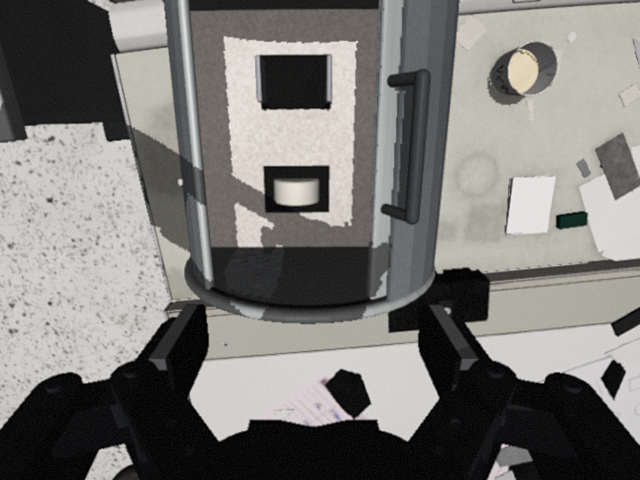

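The picture shows the open store. The empty rest with two plates is at (293,80), the former is at (296,190), and the bar is at (415,145), rolled back. Now to the block.

Emit:
{"op": "send_rows", "data": {"commands": [-12,46,0,0,0,-8.7,-12,46,0,0,0,-8.7,-12,46,0,0,0,-8.7,-12,46,0,0,0,-8.7,-12,46,-10,0,0,-8.7,-12,46,-35,0,0,-8.7,-12,46,-40,0,0,-8.7,-12,46,-40,0,0,-8.5,0,0,-30,0,0,0,0,0,0,0,0,0,0,0,0,0,0,0]}}

```text
time: 9.3
eef_pos: [0.4586, 0.114, 0.2112]
orientation: [0.091, -0.701, 0.701, -0.092]
force: [0.5, -0.4, 0.1]
opening: 1.003
```

```bash
cat > blk.py <<'E'
from h import *
import sys
st=telemetry.sense();s=viewer.snapshot("wrist");T=wristT(st,s);P=cloud(s,T)
cv2.imwrite(sys.argv[1],s["pixels"]);print(np.round(st["eef_pos"],4),yaw()[1],np.round(st["qpos"],2))
lo,hi=float(sys.argv[2]),float(sys.argv[3])
for d in models.masks_of("block_center",s)[:3]:
    m=d["pixels"];q=P[m];q=q[~np.isnan(q[:,0])];q2=q[(q[:,2]>lo)&(q[:,2]<hi)]
    if len(q2)<50: continue
    print(d["p"],d["bbox"],s["pixels"][m].mean(0).round(),len(q2),q2[:,2].mean(),cv2.minAreaRect((q2[:,:2]*1000).astype(np.float32)))
E
python3 blk.py pics/w3.png .031 .04
```

```text
[0.4586 0.114  0.2112] -75.10061780373462 [ 0.01  0.13  1.74 -0.    1.26  1.32]
0.82 [275.7, 184.6, 349.5, 231.9] [126. 136. 141.] 3175 0.03583167862887098 ((458.56085205078125, 115.05455780029297), (43.3741455078125, 65.06694030761719), 12.072955131530762)
```

View pics/w3.png

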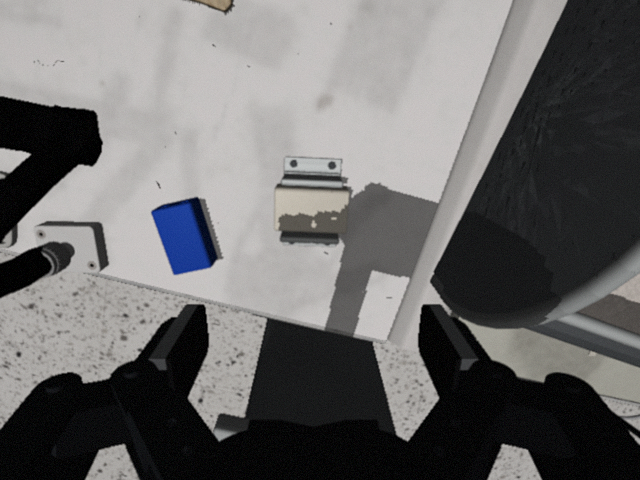

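Emit:
{"op": "send_rows", "data": {"commands": [0,1,-40,0,0,-1.4,0,0,-55,0,0,0,0,0,-50,0,0,0,0,0,-30,0,0,0,0,0,-20,0,0,0,0,0,-16,0,0,0,0,0,0,0,0,0]}}

```text
time: 10.28
eef_pos: [0.4581, 0.1146, -0.0009]
orientation: [-0.083, 0.702, -0.702, 0.083]
force: [0.1, 1.1, 0.2]
opening: 1.001
```

Emit:
{"op": "send_rows", "data": {"commands": [0,0,0,0,0,0,0,0,0,0,0,0,0,0,0,0,0,0,0,0,0,0,0,0], "claw": 0, "force": 35}}

```text
time: 10.78
eef_pos: [0.4589, 0.115, 0.0005]
orientation: [0.082, -0.702, 0.702, -0.084]
force: [-0.2, -1.4, 6.4]
opening: 0.769
```

Emit:
{"op": "send_rows", "data": {"commands": [0,0,15,0,0,0,0,0,25,0,0,0,0,0,20,0,0,5,14,7,0,0,0,9.5,14,8,0,0,0,9.5,15,8,0,0,0,9.5,18,9,0,0,9.5,18,9,0,0,0,9.5,18,9,0,0,0,9.5,0,0,0,0,0,8.9]}}

```text
validation failed for argument at $.co...
```

Emit:
{"op": "send_rows", "data": {"commands": [0,0,15,0,0,0,0,0,25,0,0,0,0,0,20,0,0,5,14,7,0,0,0,9.5,14,8,0,0,0,9.5,15,8,0,0,0,9.5,18,9,0,0,0,9.5,18,9,0,0,0,9.5,18,9,0,0,0,9.5,0,0,0,0,0,8.9]}}

```text
time: 12.02
eef_pos: [0.556, 0.1657, 0.0595]
orientation: [0.476, -0.522, 0.523, -0.477]
force: [-0.4, 0.1, -1.4]
opening: 0.765
```

Emit:
{"op": "send_rows", "data": {"commands": [0,0,-20,0,0,0,0,0,-22,0,0,0,0,0,-14,0,0,0,0,0,-7,0,0,0,0,0,-3,0,0,0,0,0,0,0,0,0]}}

```text
time: 12.78
eef_pos: [0.5551, 0.1652, -0.0061]
orientation: [0.475, -0.523, 0.524, -0.475]
force: [0.2, -0.0, -1.4]
opening: 0.769
```

Emit:
{"op": "send_rows", "data": {"commands": [0,0,-1.2,0,0,0,0,0,0,0,0,0]}}

```text
time: 13.02
eef_pos: [0.5553, 0.1652, -0.0063]
orientation: [0.475, -0.523, 0.524, -0.476]
force: [-2.7, -0.9, 7.8]
opening: 0.768
```

Emit:
{"op": "send_rows", "data": {"commands": [0,0,0,0,0,0,0,0,0,0,0,0,0,0,0,0,0,0], "claw": 1}}

```text
time: 13.4
eef_pos: [0.5546, 0.1651, -0.008]
orientation: [0.475, -0.524, 0.524, -0.475]
force: [-0.1, -0.0, -0.1]
opening: 0.999
```

Emit:
{"op": "send_rows", "data": {"commands": [0,0,20,0,0,0,0,0,50,0,0,0,0,0,55,0,0,-10,0,0,40,0,0,-10,0,0,0,0,0,-10,0,0,0,0,0,-10,0,0,0,0,0,-10,0,0,0,0,0,-10,0,0,0,0,0,-10,0,0,0,0,0,-10,0,0,0,0,0,-10,0,0,0,0,0,0]}}

```text
time: 14.9
eef_pos: [0.5545, 0.1651, 0.1568]
orientation: [-0.034, -0.706, 0.706, 0.034]
force: [-0.1, 0.4, -0.0]
opening: 1.0
```

```bash
python3 blk.py pics/w4.png .023 .034
```

```text
[0.5545 0.1651 0.1568] -95.37080486905778 [0.1  0.37 1.57 0.   1.2  1.76]
0.86 [289.8, 175.6, 341.7, 264.3] [102. 110. 114.] 4226 0.027832126971525494 ((554.906982421875, 163.5241241455078), (39.971038818359375, 66.26750183105469), 84.00598907470703)
0.73 [230.3, 343.8, 300.6, 417.0] [89. 36. 17.] 2546 0.027357609193136817 ((397.7250671386719, 224.51443481445312), (67.20176696777344, 39.980648040771484), 27.094825744628906)
```

View pics/w4.png

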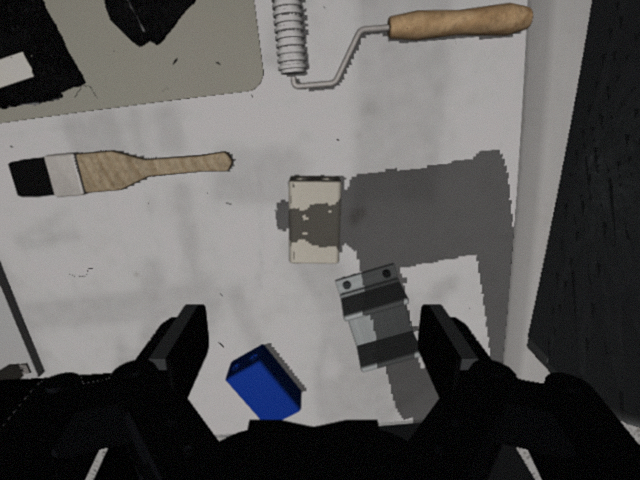

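Block at (315,220), lying along the store's x as planned. The blue one is at (265,385). Regrasp by the sides.

Emit:
{"op": "send_rows", "data": {"commands": [0.4,-1.5,-30,0,0,-0.4,0,0,-50,0,0,0,0,0,-40,0,0,0,0,0,-22,0,0,0,0,0,-14,0,0,0,0,0,0,0,0,0], "claw": 0.78}}

```text
time: 15.75
eef_pos: [0.5545, 0.1635, 0.0003]
orientation: [-0.036, -0.706, 0.706, 0.037]
force: [0.2, 0.6, -0.3]
opening: 0.778
```

Emit:
{"op": "send_rows", "data": {"commands": [0,0,0,0,0,0,0,0,0,0,0,0,0,0,0,0,0,0,0,0,0,0,0,0], "claw": 0, "force": 35}}

```text
time: 16.25
eef_pos: [0.5561, 0.1638, 0.0024]
orientation: [0.038, 0.706, -0.706, -0.036]
force: [-0.2, 0.2, 6.0]
opening: 0.464
```

Emit:
{"op": "send_rows", "data": {"commands": [0,0,20,0,0,0,0,0,50,0,0,0,0,0,60,0,0,0,0,0,60,0,0,0,0,0,50,0,0,0,-2,-50,20,0,0,0,-2,-60,0,0,0,0,-2,-60,0,0,0,0,-2,-60,0,0,0,0,-2,-45,0,0,0,0,-0.7,-19.6,0,0,0,0,0,0,0,0,0,0]}}

```text
time: 17.75
eef_pos: [0.544, -0.1317, 0.2608]
orientation: [0.037, 0.706, -0.706, -0.038]
force: [0.6, -0.2, -0.6]
opening: 0.461
```

```bash
python3 - <<'E'
from h import *
st=telemetry.sense();s=viewer.snapshot("wrist");T=wristT(st,s);P=cloud(s,T)
cv2.imwrite("pics/w5.png",s["pixels"]);print(np.round(st["eef_pos"],4),yaw()[1])
O=np.array([.5553,-.2]);t=-.0975;ex=np.array([np.cos(t),np.sin(t)]);ey=np.array([-ex[1],ex[0]])
U=(P[...,:2]-O)@ex;V=(P[...,:2]-O)@ey;Z=P[...,2]-.005
k=(V>.02)&(V<.12)&(U>-.09)&(U<.06)&(Z>.05)&(Z<.062)
n,L,stt,cen=cv2.connectedComponentsWithStats(k.astype(np.uint8))
for i in range(1,n):
    if stt[i,4]>40:
        q=L==i;r=cv2.minAreaRect((np.c_[U[q],V[q]]*1000).astype(np.float32))
        print(stt[i,4],np.percentile(U[q],[2,50,98]).round(4),np.percentile(V[q],[2,50,98]).round(4),np.median(Z[q]).round(4),cen[i].round(),r)
for d in models.masks_of("block_center",s)[:2]:
    m=d["pixels"];q=P[m];q=q[~np.isnan(q[:,0])];print(d["p"],d["bbox"],np.percentile(q,[3,50,97],axis=0).round(4))
    q=q[q[:,2]>np.percentile(q[:,2],97)-.006];print(cv2.minAreaRect((q[:,:2]*1000).astype(np.float32)),q[:,2].mean())
E
```

```text
[ 0.544  -0.1317  0.2608] -96.01435786584985
365 [0.0197 0.0227 0.0251] [0.0437 0.0675 0.0904] 0.0567 [311. 161.] ((22.417312622070312, 67.07479095458984), (6.255239486694336, 48.90781784057617), 0.8353816270828247)
0.68 [12.7, 309.2, 74.8, 369.1] [[0.3693 0.1945 0.0026]
 [0.4018 0.2169 0.0268]
 [0.4318 0.2467 0.0287]]
((397.6627197265625, 223.83642578125), (66.57223510742188, 41.163780212402344), 26.71639060974121) 0.027265755895617652
0.64 [255.1, 236.0, 371.0, 410.3] [[ 0.5134 -0.1524  0.2651]
 [ 0.5517 -0.1333  0.286 ]
 [ 0.5766 -0.1141  0.2872]]
((543.4406127929688, -132.59585571289062), (40.290103912353516, 66.32513427734375), 83.85426330566406) 0.2860330374473273
```

View pics/w5.png

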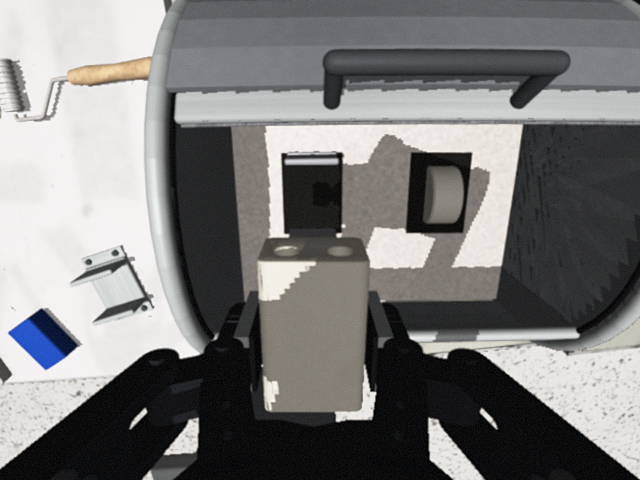

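Emit:
{"op": "send_rows", "data": {"commands": [1.1,1.3,-30,0,0,0.4,0,0,-50,0,0,0,0,0,-50,0,0,0,0,0,-35,0,0,0,0,0,-22,0,0,0,0,0,0,0,0,0]}}

```text
time: 18.6
eef_pos: [0.5442, -0.1272, 0.0724]
orientation: [0.032, 0.707, -0.706, -0.035]
force: [-0.5, 0.7, -0.9]
opening: 0.459
```

Emit:
{"op": "send_rows", "data": {"commands": [0,0,-12,0,0,0,0,0,-12,0,0,0,0,0,-10,0,0,0,0,0,-8,0,0,0,0,0,-6,0,0,0,0,0,0,0,0,0]}}

```text
time: 19.35
eef_pos: [0.545, -0.1296, 0.0255]
orientation: [0.034, 0.706, -0.706, -0.035]
force: [0.0, -0.0, -0.8]
opening: 0.462
```

Emit:
{"op": "send_rows", "data": {"commands": [0,0,-2,0,0,0,0,0,-2,0,0,0,0,0,-1,0,0,0,0,0,0,0,0,0]}}

```text
time: 19.85
eef_pos: [0.5454, -0.1297, 0.021]
orientation: [-0.034, -0.706, 0.706, 0.034]
force: [0.0, -0.9, -1.4]
opening: 0.463
```

Emit:
{"op": "send_rows", "data": {"commands": [0,0,-1,0,0,0,0,0,0,0,0,0]}}

```text
time: 20.1
eef_pos: [0.5453, -0.1297, 0.02]
orientation: [0.034, 0.706, -0.706, -0.034]
force: [0.4, -0.1, -1.5]
opening: 0.457
```

Emit:
{"op": "send_rows", "data": {"commands": [0,0,-1,0,0,0,0,0,0,0,0,0]}}

```text
time: 20.35
eef_pos: [0.5454, -0.1297, 0.0194]
orientation: [-0.034, -0.706, 0.706, 0.034]
force: [-1.6, 0.3, 3.1]
opening: 0.462
```

Emit:
{"op": "send_rows", "data": {"commands": [0,0,-1,0,0,0,0,0,0,0,0,0]}}

```text
time: 20.6
eef_pos: [0.5455, -0.1297, 0.0194]
orientation: [-0.035, -0.706, 0.706, 0.034]
force: [-4.8, -0.2, 12.0]
opening: 0.462
```

Emit:
{"op": "send_rows", "data": {"commands": [0,0,1,0,0,0,0,0,0,0,0,0]}}

```text
time: 20.85
eef_pos: [0.5455, -0.1297, 0.0194]
orientation: [-0.035, -0.706, 0.706, 0.034]
force: [-2.2, 0.5, 7.0]
opening: 0.46
```

Emit:
{"op": "send_rows", "data": {"commands": [0,0,0,0,0,0,0,0,0,0,0,0,0,0,0,0,0,0], "claw": 0.75}}

```text
time: 21.22
eef_pos: [0.5453, -0.1297, 0.0188]
orientation: [0.034, 0.706, -0.706, -0.035]
force: [0.7, 0.2, 0.1]
opening: 0.749
```

Emit:
{"op": "send_rows", "data": {"commands": [0,0,15,0,0,0,0,0,40,0,0,0,0,0,60,0,0,0,0,0,60,0,0,0,0,0,60,0,0,0,0,0,30,0,0,0,0,0,0,0,0,0]}}

```text
time: 22.1
eef_pos: [0.5466, -0.1302, 0.2884]
orientation: [-0.037, -0.705, 0.707, 0.032]
force: [-0.0, 0.5, 0.0]
opening: 0.752
```

```bash
python3 - <<'E'
from h import *
st=telemetry.sense();s=viewer.snapshot("wrist");T=wristT(st,s);P=cloud(s,T)
cv2.imwrite("pics/w6.png",s["pixels"]);print(np.round(st["eef_pos"],4),yaw()[1],np.round(st["qpos"],2))
O=np.array([.5553,-.2]);t=-.0975;ex=np.array([np.cos(t),np.sin(t)]);ey=np.array([-ex[1],ex[0]])
U=(P[...,:2]-O)@ex;V=(P[...,:2]-O)@ey;Z=P[...,2]-.005
for nm,lo,hi in(("plates",.05,.062),("block top",.034,.046)):
  k=(V>.02)&(V<.12)&(U>-.09)&(U<.06)&(Z>lo)&(Z<hi)
  n,L,stt,cen=cv2.connectedComponentsWithStats(k.astype(np.uint8))
  for i in range(1,n):
    if stt[i,4]>60:
        q=L==i;r=cv2.minAreaRect((np.c_[U[q],V[q]]*1000).astype(np.float32))
        print(nm,stt[i,4],np.median(Z[q]).round(4),Z[q].std(),cen[i].round(),r)
k=(np.hypot(U,Z-.035)>.183)&(np.hypot(U,Z-.035)<.2)&(abs(V)<.045)&(Z>.1)
print("bar",k.sum(),np.nanpercentile(U[k],[3,50,97]),np.nanpercentile(Z[k],[50,97])+.005)
E
```

```text
[ 0.5466 -0.1302  0.2884] -95.57400624180973 [-0.43  0.24  1.42  0.    1.47  1.24]
plates 333 0.0566 0.00195552370733943 [313. 162.] ((22.457435607910156, 67.08631896972656), (5.793166160583496, 47.85607147216797), 0.14478622376918793)
plates 316 0.0562 0.0020277777498329277 [313. 238.] ((-57.39554977416992, 66.99179077148438), (49.11683654785156, 5.780279159545898), 89.82439422607422)
block top 2230 0.04 0.0009770545929437694 [312. 197.] ((-17.088869094848633, 67.93421936035156), (39.16191864013672, 65.3835220336914), 89.44363403320312)
block top 135 0.0401 0.0032356457398923723 [313. 232.] ((-55.50836944580078, 67.30542755126953), (2.4700961112976074, 49.714202880859375), 0.10370352864265442)
bar 3634 [0.08122683 0.08646083 0.09239274] [0.2133861  0.21523826]
```

View pics/w6.png

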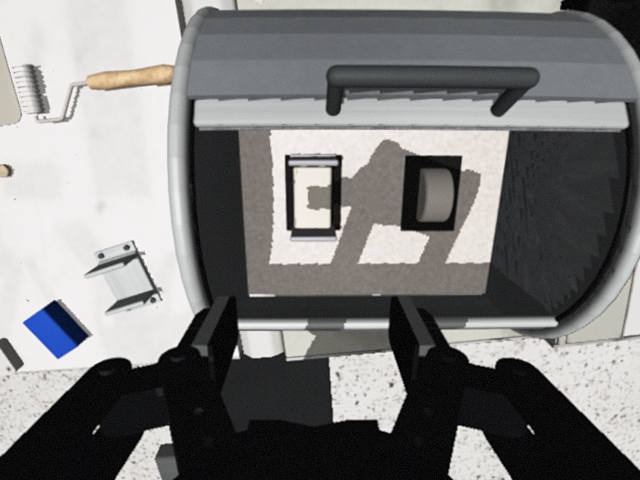

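Block flat between the plates at (313,197), centred within 1 mm. Now the door.

Emit:
{"op": "send_rows", "data": {"commands": [10.6,-8.7,0,0,0,10,10.6,-8.7,0,0,0,10,10.6,-8.7,0,0,0,10,10.6,-8.7,0,0,0,10,10.6,-8.7,0,0,0,10,10.6,-8.7,0,0,0,10,10.6,-8.7,0,0,0,10,10.6,-8.7,0,0,0,10,10.6,-8.7,0,0,0,10,0,0,0,0,0,0], "claw": 0.4}}

```text
time: 23.4
eef_pos: [0.6403, -0.2082, 0.2815]
orientation: [-0.475, 0.525, -0.523, 0.474]
force: [-0.1, 0.3, 0.2]
opening: 0.399
```

Emit:
{"op": "send_rows", "data": {"commands": [0,0,-30,0,0,0,0,0,-35,0,0,0,0,0,-20,0,0,0,0,0,-8,0,0,0,0,0,0,0,0,0]}}

```text
time: 24.02
eef_pos: [0.6403, -0.2076, 0.1906]
orientation: [-0.475, 0.525, -0.524, 0.475]
force: [0.2, -0.1, 0.2]
opening: 0.399
```

Emit:
{"op": "send_rows", "data": {"commands": [0,0,0,0,0,0,0,0,0,0,0,0,0,0,0,0,0,0,0,0,0,0,0,0], "claw": 0, "force": 20}}

```text
time: 24.52
eef_pos: [0.6416, -0.2083, 0.1924]
orientation: [0.475, -0.523, 0.525, -0.476]
force: [2.2, 0.5, 5.1]
opening: 0.131
```

```bash
python3 - <<'E'
import numpy as np
a=np.radians(np.linspace(62.4,130.3,25));u=190*np.cos(a);z=190*np.sin(a)
p=np.stack([u*.9952,-u*.0976,z],1);print(np.diff(p,axis=0).round(1).tolist(), p[-1]-p[0])
E
```

```text
[[-8.4, 0.8, 4.1], [-8.6, 0.8, 3.7], [-8.7, 0.9, 3.3], [-8.9, 0.9, 2.9], [-9.0, 0.9, 2.4], [-9.1, 0.9, 2.0], [-9.2, 0.9, 1.5], [-9.3, 0.9, 1.0], [-9.3, 0.9, 0.6], [-9.3, 0.9, 0.1], [-9.3, 0.9, -0.3], [-9.3, 0.9, -0.8], [-9.3, 0.9, -1.3], [-9.2, 0.9, -1.7], [-9.1, 0.9, -2.2], [-9.0, 0.9, -2.6], [-8.8, 0.9, -3.1], [-8.7, 0.8, -3.5], [-8.5, 0.8, -3.9], [-8.3, 0.8, -4.3], [-8.1, 0.8, -4.7], [-7.8, 0.8, -5.1], [-7.5, 0.7, -5.5], [-7.3, 0.7, -5.9]] [-209.90390652   20.58543135  -23.47169741]
```

Emit:
{"op": "send_rows", "data": {"commands": [-4,0.4,3,0,0,0,-4.4,0.4,4,0,0,0,-8.6,0.8,4,0,0,0,-8.7,0.9,3.3,0,0,0,-8.9,0.9,2.9,0,0,0,-9,0.9,2.4,0,0,0,-9.1,0.9,2,0,0,0,-9.2,0.9,1.5,0,0,0,-9.3,0.9,1,0,0,0,-9.3,0.9,0.6,0,0,0,-9.3,0.9,0.1,0,0,0]}}

```text
time: 25.9
eef_pos: [0.5509, -0.1996, 0.2167]
orientation: [0.475, -0.523, 0.525, -0.475]
force: [3.6, -3.4, -1.9]
opening: 0.124
```

Emit:
{"op": "send_rows", "data": {"commands": [-9.3,0.9,-0.3,0,0,0,-9.3,0.9,-0.8,0,0,0,-9.3,0.9,-1.3,0,0,0,-9.2,0.9,-1.7,0,0,0,-9.1,0.9,-2.2,0,0,0,-9,0.9,-2.6,0,0,0,-8.8,0.9,-3.1,0,0,0,-8.7,0.8,-3.5,0,0,0,-8.5,0.8,-3.9,0,0,0,-8.3,0.8,-4.3,0,0,0]}}

```text
time: 27.15
eef_pos: [0.4608, -0.1905, 0.1918]
orientation: [-0.475, 0.524, -0.524, 0.475]
force: [1.2, -4.2, 3.4]
opening: 0.129
```

Emit:
{"op": "send_rows", "data": {"commands": [-6,0.6,-3.4,0,0,0,-4,0.4,-2.6,0,0,0,-4,0.4,-2.6,0,0,0,-3,0.3,-2,0,0,0,-3,0.3,-2.2,0,0,0,-2,0.2,-1.5,0,0,0,-2,0.2,-1.5,0,0,0,0,0,0,0,0,0]}}

```text
time: 28.15
eef_pos: [0.4371, -0.188, 0.176]
orientation: [-0.475, 0.524, -0.524, 0.475]
force: [2.6, -4.4, 0.3]
opening: 0.13
```

Emit:
{"op": "send_rows", "data": {"commands": [-1.5,0.1,-1.2,0,0,0,-1.5,0.1,-1.2,0,0,0,-1,0.1,-0.8,0,0,0,0,0,0,0,0,0]}}

```text
time: 28.65
eef_pos: [0.4332, -0.1876, 0.173]
orientation: [-0.475, 0.524, -0.524, 0.475]
force: [1.7, -3.6, 0.9]
opening: 0.128
```

Emit:
{"op": "send_rows", "data": {"commands": [-1,0.1,-0.8,0,0,0,-0.8,0.1,-0.7,0,0,0,0,0,0,0,0,0]}}

```text
time: 29.02
eef_pos: [0.4318, -0.1875, 0.1718]
orientation: [0.475, -0.524, 0.524, -0.475]
force: [1.8, -1.6, 3.9]
opening: 0.129
```

Emit:
{"op": "send_rows", "data": {"commands": [-1,0.1,-0.8,0,0,0,-1,0.1,-0.8,0,0,0,0,0,0,0,0,0]}}

```text
time: 29.4
eef_pos: [0.4318, -0.1876, 0.1717]
orientation: [0.474, -0.522, 0.525, -0.476]
force: [4.8, 0.1, 10.2]
opening: 0.128
```

Emit:
{"op": "send_rows", "data": {"commands": [0,0,0,0,0,0,0,0,0,0,0,0], "claw": 0.4}}

```text
time: 29.65
eef_pos: [0.4284, -0.1863, 0.169]
orientation: [-0.475, 0.525, -0.522, 0.475]
force: [-0.5, 0.8, -0.0]
opening: 0.401
```

Emit:
{"op": "send_rows", "data": {"commands": [0,0,15,0,0,0,0,0,40,0,0,0,0,0,50,0,0,0,8,0,35,0,0,0,0,0,0,0,0,0,0,0,0,0,0,0]}}

```text
time: 30.4
eef_pos: [0.4372, -0.187, 0.3097]
orientation: [-0.475, 0.524, -0.523, 0.475]
force: [0.1, 0.7, -0.1]
opening: 0.401
```

```bash
sed -i 's/w1.png/w7.png/' bar.py; python3 bar.py
```

```text
[ 0.4372 -0.187   0.3097] -5.57657526183285
fit [ 0.55540396 -0.09515927  0.15404346] 103117
bar 2464 u [-0.1296 -0.1238 -0.1166] v [-0.0577  0.0061  0.058 ] z [0.1819 0.1897 0.1917] 0.19489179038906407
bar line [0.09940778 0.45064965] mean [ 0.43239188 -0.18366541  0.18914036]
bar 2474 u [-0.13   -0.124  -0.1167] v [-0.0573  0.0064  0.0584] z [0.1816 0.1897 0.1917] 0.1951103732081338
bar line [0.09849899 0.45052099] mean [ 0.43241931 -0.18377534  0.18909922]
```

View pics/w7.png

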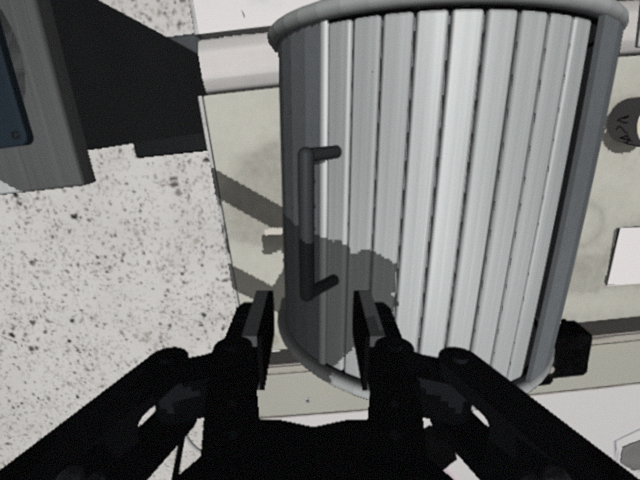

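```bash
python3 -c "
from h import *
print(order.finish_job())"
```

```text
the job is handed in; nothing more can be done
None
```

The job is done and handed in at about 30 s of robot time, well under the 72 s limit.

- **Door opened:** I rolled it back by the pull bar until it reached its stop.
- **Block moved:** I took the cream block from the cradle by its ends, set it down on the bench, and took it again by its sides. I then lowered it into the left-hand rest until it touched, at the expected height, and released it there.
- **Door shut:** I rolled it slowly to the shut stop, where it would go no further under about 11 N. I then let go and lifted the gripper clear.

**Last checks:**
- **Block:** it lay flat, its centre about 1 mm from the middle between the plates, aligned with the store to within about 1°. That was measured before the door was shut; the shut door hides it.
- **Pull bar:** it ended 124 mm in front of the axis and 146 mm above it, against the given 123 and 145 mm for fully shut.
- **Forces:** the highest reading I saw was about 36 N at the wrist, when the door reached its open stop. Force was only read at the end of each call.
- **Roller and brush:** I never went near either, but I did not re-measure them at the end.

One early check failed: fitting the store's shape from the top camera did not work. I used the scene camera instead, and the wrist camera agreed with it to within 1 mm in position and about 0.2° in angle.

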